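# Clear the over-tall piece and close the parts box

## Robot

A 6-joint arm with a two-finger parallel gripper is mounted at the origin on a cart in front of the work surface, level with it; the furniture and walls round the work are solid. World frame = base frame: x ahead of the robot, y to its left, z up, the work surface at z = 0. Lengths are in m, angles in rad, forces in N, time in s.
With the tool pointing down it reaches from about 0.375 to 0.975 m from the base axis. Payload 3.8 kg.
Tool frame: the origin (TCP) lies midway between the tips of the shut fingers; the grasp point (between the pads) lies 19 mm behind it; x points along the fingers, z is the direction in which the jaws open and shut, and the axes are right-handed (so a half turn about x gives the same grasp; the last joint's range is limited). The gripper opens to 85 mm and grips with 20 to 120 N. Pads are 22 mm wide; open, the fingers measure 114 mm over their backs; the gripper's body (76 mm by 85 mm) begins 54 mm behind the grasp point. The pads swing forward as they close: fully open they stand 13 mm farther back than shut.
Start: joints at [-1.221, 0.264, 1.604, -0, 1.274, -0.037], TCP at [0.255, -0.625, 0.231] pointing down, gripper open.
Joint ranges: [-2.63, 2.63], [-0.94, 2.18], [0.31, 2.57], [-1.31, 4.45], [0, 2.66], [-2.55, 2.55]. Speed limits (rad/s): [2.57, 2.57, 3.14, 3.14, 3.14, 3.14].

## Interface

Orientations are given as a rotation vector (axis times angle).
In Python, from workcell import * gives the robot as it stands. The module is installed in compiled form; this text tells all that it offers.
- The arm moves only by the tool carry_out, never from a script. Its arguments are lists of equal length, an entry for each row: "offset": the shift along the tool's x, y, z in cm, a list of three; "delta_rot": the turn, a rotation vector about the tool's x, y, z in degrees, a list of three. A call has exactly 5 rows; each row shifts and turns the commanded pose from where the row before left it, along the tool's axes as they then stand; what a row does not reach is not made up. A row lasts 1/12 s, in which the tool goes at most 41.7 mm and 7.16 degrees, less where a joint would pass 70% of its speed; a pose out of reach is approached as far as the arm can. A call is refused whole if a number of a shift passes 4.17 or a number of a turn 7.16, either way. A call with a gripper value outside its range is refused whole. "fingers" is the opening, from -1 (shut) to 1 (fully open), set as the call begins (left out, the last holds). The fingers move at their own pace and stop on an object; "newtons" is the grip in N (left out, the last holds). Time passes only in rows, so rows that do not move let the fingers close, or fill a call up. It gives the time, the measured TCP pose, the force and the opening at its end, in the units of the state.
- read_state(): the state, without advancing time (a new reading comes with each control period).
- read_camera(name): name is "scene" or "top" or "wrist"; returns (picture, depth): 420x560x3 uint8, red, green, blue; 420x560 float32, m along the optical axis (not along the pixel's ray), 0 where there is no reading.
- get_calibration(name): a dict with "fx", "fy", "cx", "cy" (pixels), "R" (3x3) and "t" (3): a world point X has camera coordinates R X + t; the wrist camera has in their place "mount" (4x4, takes a point from camera to tool coordinates, whose origin is the TCP and whose axes are the tool frame's). Camera axes: x right, y down, z forward; pixel columns grow to the right and rows downward; lengths in m; the calibration is good to about 2 mm. A picture is of the moment at which its call begins: read the wrist's pose just before it. get_calibration takes no time and is no camera call.
- finish_job(): hands the job in, once; it reports no verdict.
The state is a dict: "time": time; "q": joint angles; "joint_vel": joint speeds; "joint_torque": joint torques, N m; "tool_pos": TCP position; "tcp_rot": TCP orientation; "wrist_force": force on the tool from outside, world axes, zero at the start; "torque": the same for the moment, N m; "width": opening from 0.0 (shut) to 1.0 (fully open).
Only numpy, scipy, OpenCV 4.12 (cv2) and the standard library are available. Lean on these libraries where they do the work, as an engineer would, in place of code of your own. Each camera call takes 0.05 s, during which the arm holds its last target. There are 200 camera calls.

## Task

One of the three pieces of timber in the open wooden box stands above the dark fill line, so the lid cannot seat. Take that piece out and put it down on the thin fibreboard sheet, leaving the two flat pieces in the box. Then put the box's lid, the one with the wooden grip, on the box so that it sits fully down on the rim all round.

Things in the scene. Friction and masses are not known exactly. Their poses are not given: they have to be found in the camera images.
- parts_box: Open-topped pale wooden box lying on the bench, loose, 2 kg. Outside 168 (x) x 188 (y) x 53 (z) mm, walls 12 mm, inside 144 x 164 mm, floor 8 mm thick; a dark fill line runs round the inside 41 mm above the bench. Origin: centre of the underside; z up.
- box_lid: The lid, loose, 350 g, right way up on the bench. Plate 176 (x) x 196 (y) mm, z = 12 to 24 mm, on two cleats spanning 126 (x) x 146 (y) mm that drop into the box with 9 mm play each side. Wooden grip bar 22 (x) x 100 (y) mm, centred, z = 24 to 58 mm. Origin: centre under the cleats. Seated: origin 41 mm above the box's origin, x along the box's x either way round (no quarter turn).
- tall_block: Upright block of darker timber standing on its narrow side in the box, in the near, middle or far row; loose, about 150 g: 34 (x) x 100 (y) x 75 (z) mm, with two 8 mm dowels sticking 13 mm out of its +y end. It stands 30 mm above the box's rim. Origin: centre of its underside; z up.
- block_mid (a point): Centre of the upright block, 37.5 mm above its underside.
- flat_long: Flat offcut 40 (x) x 120 (y) x 22 (z) mm lying in the box, below the fill line; it stays there. Origin: centre of its underside.
- flat_thin: Flat brownish offcut 45 (x) x 140 (y) x 14 (z) mm lying in the box, below the fill line; it stays there. Origin: centre of its underside.
- set_board: Thin sheet of brown fibreboard lying flat on the bench, fixed, 170 (x) x 220 (y) x 6 (z) mm; the block is put down on it. Origin: centre of its underside, top at z = 6 mm.
There are look-alikes about, which are no part of the job. Leave any turquoise look-alike of the tall_block alone.

How it is judged:
On the way:
1. the upright block is out of the box, put down on the fibreboard sheet and let go (x of block_mid in the frame of set_board between -0.085 and 0.085 m and y of block_mid in the frame of set_board between -0.11 and 0.11 m and z of block_mid in the frame of set_board between 0.01 and 0.055 m and linear speed of tall_block below 0.02 m/s and contact force between the fingers and tall_block below 0.1 N), for 0.2 s.
At the end, for the whole second after the job is handed in: Block resting with its centre over the fibreboard sheet, standing or lying; both flat pieces in the upright box; lid right way up, within 15 mm of centre and 10 degrees of square, down on the rim all round (within 3.5 mm and 2 degrees); lid and block at rest (x of block_mid in the frame of set_board between -0.085 and 0.085 m and y of block_mid in the frame of set_board between -0.11 and 0.11 m and z of block_mid in the frame of set_board between 0.01 and 0.055 m and x of flat_long in the frame of parts_box between -0.08 and 0.08 m and y of flat_long in the frame of parts_box between -0.09 and 0.09 m and z of flat_long in the frame of parts_box between 0 and 0.035 m and x of flat_thin in the frame of parts_box between -0.08 and 0.08 m and y of flat_thin in the frame of parts_box between -0.09 and 0.09 m and z of flat_thin in the frame of parts_box between 0 and 0.035 m and x of box_lid in the frame of parts_box between -0.015 and 0.015 m and y of box_lid in the frame of parts_box between -0.015 and 0.015 m and z of box_lid in the frame of parts_box between 0.03 and 0.0445 m and angle between the x axis of box_lid and the x axis of parts_box, either way round below 0.18 rad and angle between the z axis of box_lid and the z axis of parts_box, either way round below 0.035 rad and angle between parts_box's own z axis and vertical below 0.1 rad and height (world z) of parts_box below 0.01 m and linear speed of each of box_lid, tall_block below 0.02 m/s); the robot touches nothing.
It also fails if it takes over 56 s, if anything falls off the work surface, if the arm or the gripper's body presses on something with over 40 N, if the wrist force passes 120 N, or if a joint passes its speed limit or range.

## Working session

There is one attempt and no reset: what is moved stays moved. The work goes in short steps, Python scripts to look and compute and a tool call to move; the robot and the scene stay as the last step left them, time stands still between calls to the robot, and variables do not carry over. Pictures are saved under pics/ and viewed, about 8 in all and at most 12, crops included, and the job is handed in when it is done.

Besides the shell and the picture viewer there is one more tool, called after ">>>" as name(argument=value, ...), one argument or row to a line, values as JSON. carry_out: Moves the arm, as the interface text tells. Its arguments: {"type":"object","properties":{"offset":{"type":"array"},"delta_rot":{"type":"array"},"fingers":{"type":"number"},"newtons":{"type":"number"}},"required":["offset","delta_rot"]}

```bash
mkdir -p pics; cat > h.py <<'E'
from workcell import *
import numpy as np, cv2
from scipy.spatial.transform import Rotation as Rn
def pts(name,d,st=None):
    c=get_calibration(name); v,u=np.mgrid[:420,:560]
    P=np.stack([(u-c["cx"])/c["fx"]*d,(v-c["cy"])/c["fy"]*d,d],-1)
    if "mount" in c:
        M=np.array(c["mount"]); P=P@M[:3,:3].T+M[:3,3]
        return P@Rn.from_rotvec(st["tcp_rot"]).as_matrix().T+np.array(st["tool_pos"])
    R=np.array(c["R"]); return (P-np.array(c["t"]))@R
def snap(name):
    st=read_state(); im,d=read_camera(name); P=pts(name,d,st); P[d==0]=np.nan
    return im,P,st
def save(im,fn): cv2.imwrite("pics/"+fn,im[:,:,::-1])
E
python3 - <<'E'
from h import *
print(read_state())
for n in("top","scene"):
    im,P,st=snap(n); np.savez(n+".npz",im=im,P=P); save(im,n+"0.png")
    c=get_calibration(n); print(n,-np.array(c["R"]).T@c["t"],np.nanmin(P,(0,1)),np.nanmax(P,(0,1)))
print(get_calibration("wrist")["mount"], Rn.from_rotvec(read_state()["tcp_rot"]).as_matrix().round(3))
E
```

```text
{'time': 0.0, 'q': array([-1.22088033e+00,  2.64728369e-01,  1.60537482e+00, -1.14332337e-05,
        1.27367297e+00, -3.69161953e-02]), 'joint_vel': array([-1.21677310e-04,  8.67986281e-04, -7.14335636e-04, -9.86654202e-05,
        1.58445722e-04, -3.57820270e-04]), 'joint_torque': array([ 9.71329755e-04, -5.15108585e+01, -3.67315257e+01,  6.70788864e-06,
        1.31217009e-02,  2.18337868e-05]), 'tool_pos': array([ 0.25438531, -0.6244514 ,  0.22997826]), 'tcp_rot': array([ 0.92099105,  1.36954783, -0.91888804]), 'wrist_force': array([-0.0088962 ,  0.41279083,  0.0729221 ]), 'torque': array([-0.01978484,  0.03013671,  0.02732626]), 'width': 1.0031108011243106}
top [ 0.36497332 -0.14801535  0.96651531] [-0.27649983 -1.29995013 -0.73744822] [1.46917118 1.09174783 0.53547997]
scene [-0.23991718 -0.57236915  0.49953331] [-0.12478747 -0.90505179 -0.73592499] [2.42258104 2.95775859 0.48138101]
[[-4.95574543e-04 -2.78490040e-01  9.60438989e-01 -1.43193259e-01]
 [ 3.44720270e-04 -9.60439098e-01 -2.78489894e-01  7.03864880e-02]
 [ 9.99999818e-01  1.93070286e-04  5.71970329e-04  3.00726672e-04]
 [ 0.00000000e+00  0.00000000e+00  0.00000000e+00  1.00000000e+00]] [[-0.001  0.926  0.377]
 [ 0.002  0.377 -0.926]
 [-1.     0.    -0.002]]
```

View pics/top0.png

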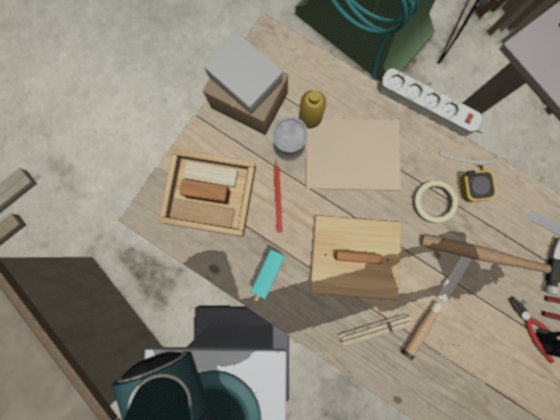

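View pics/scene0.png

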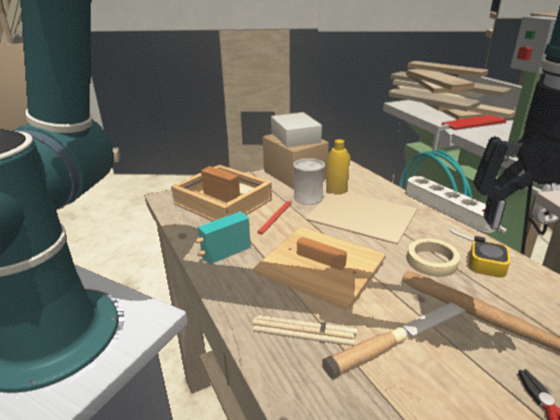

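```bash
python3 - <<'E'
from h import *
z=np.load("top.npz"); im,P=z["im"],z["P"]
hsv=cv2.cvtColor(im,cv2.COLOR_RGB2HSV)
for n,(u,v) in dict(boxc=(208,193),nearrim=(170,190),tall=(205,187),thin=(205,213),long=(210,175),lid=(330,270),grip=(357,257),board=(353,153),bench=(290,230),can=(290,130),bottle=(313,98),carton=(245,70),turq=(268,273),pencil=(278,195),lidTL=(316,217),lidBR=(397,297),tape=(435,200)).items():
    print(n,P[v,u].round(3),hsv[v,u])
def rect(m,n):
    m=m.astype(np.uint8); k,l,s,_=cv2.connectedComponentsWithStats(m)
    i=1+np.argmax(s[1:,4]); Q=P[l==i]; r=cv2.minAreaRect((Q[:,:2]*1000).astype(np.float32))
    print(n,s[i],"c",np.round(r[0],1),"size",np.round(r[1],1),"ang",round(r[2],1),"z",np.nanmedian(Q[:,2]).round(4), "corners",cv2.boxPoints(r).round(0).tolist())
def win(u0,v0,u1,v1):
    m=np.zeros((420,560),bool); m[v0:v1,u0:u1]=1; return m
Z=P[...,2]
rect(win(150,140,265,245)&(Z>.045)&(Z<.062),"box rim")
rect(win(165,150,255,235)&(Z>.07)&(Z<.1),"tall")
rect(win(165,150,255,235)&(Z>.017)&(Z<.026),"thin")
rect(win(165,150,255,235)&(Z>.026)&(Z<.036),"long")
rect(win(305,205,410,305)&(Z>.017)&(Z<.032),"lid plate")
rect(win(305,205,410,305)&(Z>.048)&(Z<.07),"grip")
rect(win(300,110,410,195)&(Z>.003)&(Z<.012),"board")
rect(win(240,240,295,305)&(Z>.03)&(Z<.1),"turq")
rect(win(270,110,310,155)&(Z>.03)&(Z<.2),"can")
rect(win(298,85,328,128)&(Z>.03)&(Z<.2),"bottle")
rect(win(195,30,295,135)&(Z>.03)&(Z<.3),"carton")
big=cv2.resize(im[140:310,150:410],None,fx=3,fy=3,interpolation=2); save(big,"crop1.png")
E
```

```text
boxc [0.496 0.011 0.082] [ 14 128 160]
nearrim [0.508 0.104 0.044] [ 18  97 134]
tall [0.509 0.018 0.082] [ 14 126 162]
thin [0.458 0.027 0.023] [ 17  87 170]
long [0.545 0.017 0.029] [ 23  35 197]
lid [ 0.332 -0.258  0.021] [ 20  77 195]
grip [ 0.362 -0.312  0.058] [ 14 127 165]
board [ 0.605 -0.315  0.006] [ 18  53 186]
bench [ 0.423 -0.168  0.001] [ 18  54 174]
can [ 0.634 -0.165  0.09 ] [ 60   2 148]
bottle [ 0.688 -0.211  0.137] [ 24 140 167]
carton [ 0.736 -0.071  0.162] [ 40   4 171]
turq [ 0.326 -0.12   0.074] [ 88 119 186]
pencil [ 0.503 -0.139  0.007] [  2 162 176]
lidTL [ 0.451 -0.227  0.022] [ 20  82 178]
lidBR [ 0.274 -0.406  0.022] [ 17  93 118]
tape [ 0.496 -0.506  0.001] [ 18  47 169]
box rim [ 158  149   97   87 1691] c [503.6  20.1] size [187.8 168.2] ang 81.0 z 0.0527 corners [[406.0, -60.0], [572.0, -86.0], [601.0, 100.0], [435.0, 126.0]]
tall [179 179  48  23 752] c [503.   23.3] size [100.1  34.3] ang 81.7 z 0.0828 corners [[479.0, -24.0], [513.0, -29.0], [527.0, 70.0], [493.0, 75.0]]
thin [ 170  199   64   29 1192] c [458.9  34.8] size [140.2  45.2] ang 80.7 z 
[... 661 characters left out ...]
-205.0], [518.0, -426.0], [689.0, -425.0], [688.0, -204.0]]
turq [251 250  33  51 775] c [ 319.3 -115.5] size [ 33.9 112.1] ang 65.6 z 0.0746 corners [[261.0, -108.0], [363.0, -154.0], [377.0, -123.0], [275.0, -77.0]]
can [ 271  110   39   45 1281] c [ 631.7 -171.5] size [ 78.2 101.6] ang 40.2 z 0.0908 corners [[569.0, -158.0], [635.0, -236.0], [694.0, -185.0], [629.0, -107.0]]
bottle [298  90  28  38 843] c [ 678.4 -211.4] size [56.9 79.9] ang 87.0 z 0.1066 corners [[637.0, -238.0], [717.0, -242.0], [720.0, -185.0], [640.0, -181.0]]
carton [ 202   32   86  100 5307] c [737.1 -66.8] size [153.8 129.9] ang 63.1 z 0.1598 corners [[644.0, -106.0], [760.0, -165.0], [830.0, -28.0], [714.0, 31.0]]
```

View pics/crop1.png

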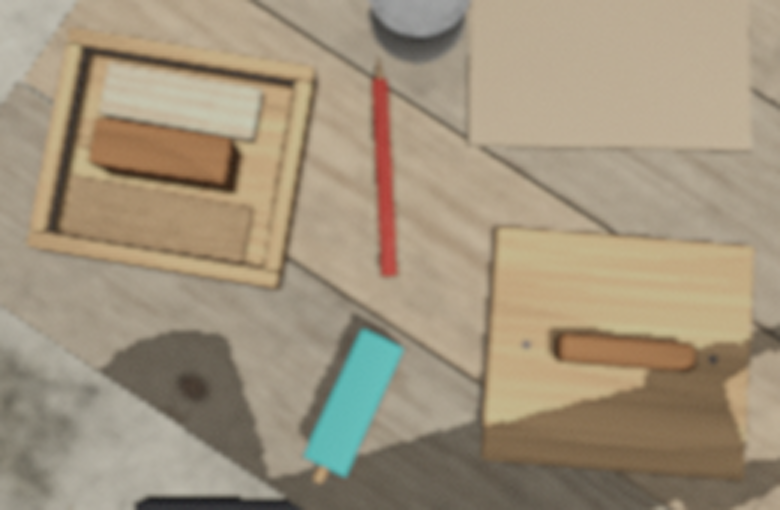

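The one brown upright block is at top-image pixel (205,187), in the box's middle row, z top 83 mm, 34x100 mm. The turquoise one at (268,273) stands on the bench and is the decoy. The lid is at (357,257), the only plate with a wooden grip; the sheet is at (353,153). All the measured sizes match. The crop confirms this, so I'll move.

```bash
cat >> h.py <<'E'
def yaw(st):
    z=Rn.from_rotvec(st["tcp_rot"]).as_matrix()[:,2]; return np.degrees(np.arctan2(z[1],z[0]))
def axes(a):
    a=np.radians(a); z=np.array([np.cos(a),np.sin(a),0]); x=np.array([0,0,-1.]); return np.stack([x,np.cross(z,x),z],1)
def plan(wps,start=None,step=3.9):
    "wps: (x,y,z,yaw[,step]) ; tool-down; prints calls of 5 rows"
    st=read_state(); p=np.array(st["tool_pos"]) if start is None else np.array(start[:3]); a=yaw(st) if start is None else start[3]
    rows=[]
    for w in wps:
        g=np.array(w[:3]); s=w[4] if len(w)>4 else step
        n=max(int(np.ceil(max(np.linalg.norm(g-p)*100/s,abs(w[3]-a)/6.5))),1); p0,a0=p.copy(),a
        for k in range(1,n+1):
            o=np.round(axes(a).T@(p0+(g-p0)*k/n-p)*100,1 if k<n else 2); t=round(-(a0+(w[3]-a0)*k/n-a),1)
            rows.append((o.tolist(),[t,0,0])); p=p+axes(a)@o/100; a-=t
    while len(rows)%5: rows.append(([0,0,0],[0,0,0]))
    for i in range(0,len(rows),5):
        print([r[0] for r in rows[i:i+5]],[r[1] for r in rows[i:i+5]])
E
python3 - <<'E'
from h import *
print(yaw(read_state()))
plan([(.503,.0233,.17,-8.7)])
E
```

```text
-67.83884048064041
[[0.3, 2.6, -2.8], [0.4, 2.8, -2.7], [0.3, 3.0, -2.5], [0.3, 3.1, -2.3], [0.4, 3.2, -2.1]] [[np.float64(-3.3), 0, 0], [np.float64(-3.3), 0, 0], [np.float64(-3.3), 0, 0], [np.float64(-3.2), 0, 0], [np.float64(-3.3), 0, 0]]
[[0.3, 3.3, -2.0], [0.3, 3.4, -1.7], [0.4, 3.5, -1.6], [0.3, 3.6, -1.3], [0.3, 3.7, -1.2]] [[np.float64(-3.3), 0, 0], [np.float64(-3.3), 0, 0], [np.float64(-3.3), 0, 0], [np.float64(-3.3), 0, 0], [np.float64(-3.3), 0, 0]]
[[0.4, 3.8, -0.9], [0.3, 3.8, -0.7], [0.3, 3.8, -0.5], [0.4, 3.8, -0.3], [0.3, 3.9, -0.1]] [[np.float64(-3.2), 0, 0], [np.float64(-3.3), 0, 0], [np.float64(-3.3), 0, 0], [np.float64(-3.3), 0, 0], [np.float64(-3.3), 0, 0]]
[[0.3, 3.8, 0.2], [0.4, 3.9, 0.4], [0.3, 3.77, 0.59], [0, 0, 0], [0, 0, 0]] [[np.float64(-3.3), 0, 0], [np.float64(-3.3), 0, 0], [np.float64(-3.2), 0, 0], [0, 0, 0], [0, 0, 0]]
```

>>> carry_out(
  offset=[
    [0.3, 2.6, -2.8],
    [0.4, 2.8, -2.7],
    [0.3, 3.0, -2.5],
    [0.3, 3.1, -2.3],
    [0.4, 3.2, -2.1],
  ],
  delta_rot=[
    [-3.3, 0, 0],
    [-3.3, 0, 0],
    [-3.3, 0, 0],
    [-3.2, 0, 0],
    [-3.3, 0, 0],
  ],
  fingers=1,
  newtons=40,
)

```text
time: 0.52
tool_pos: [0.3242, -0.4432, 0.2136]
tcp_rot: [0.7, 1.456, -0.699]
wrist_force: [0.1, 0.5, 0.4]
width: 0.998
```

>>> carry_out(
  offset=[
    [0.3, 3.3, -2.0],
    [0.3, 3.4, -1.7],
    [0.4, 3.5, -1.6],
    [0.3, 3.6, -1.3],
    [0.3, 3.7, -1.2],
  ],
  delta_rot=[
    [-3.3, 0, 0],
    [-3.3, 0, 0],
    [-3.3, 0, 0],
    [-3.3, 0, 0],
    [-3.3, 0, 0],
  ],
)

```text
time: 0.93
tool_pos: [0.3924, -0.2634, 0.1978]
tcp_rot: [0.476, 1.518, -0.476]
wrist_force: [1.2, -0.4, 0.2]
width: 1.003
```

>>> carry_out(
  offset=[
    [0.4, 3.8, -0.9],
    [0.3, 3.8, -0.7],
    [0.3, 3.8, -0.5],
    [0.4, 3.8, -0.3],
    [0.3, 3.9, -0.1],
  ],
  delta_rot=[
    [-3.2, 0, 0],
    [-3.3, 0, 0],
    [-3.3, 0, 0],
    [-3.3, 0, 0],
    [-3.3, 0, 0],
  ],
)

```text
time: 1.35
tool_pos: [0.4614, -0.0831, 0.1808]
tcp_rot: [0.252, 1.556, -0.252]
wrist_force: [0.8, 0.2, -0.1]
width: 0.997
```

>>> carry_out(
  offset=[
    [0.3, 3.8, 0.2],
    [0.4, 3.9, 0.4],
    [0.3, 3.8, 0.6],
    [0, 0, 0],
    [0, 0, 0],
  ],
  delta_rot=[
    [-3.3, 0, 0],
    [-3.3, 0, 0],
    [-3.2, 0, 0],
    [0, 0, 0],
    [0, 0, 0],
  ],
)

```text
time: 1.77
tool_pos: [0.5032, 0.0248, 0.1706]
tcp_rot: [0.116, 1.569, -0.117]
wrist_force: [-0.4, -0.3, 0.2]
width: 0.999
```

```bash
cat >> h.py <<'E'
def rect(P,m,n):
    m=m.astype(np.uint8); k,l,s,_=cv2.connectedComponentsWithStats(m)
    if k<2: print(n,"none"); return
    i=1+np.argmax(s[1:,4]); Q=P[l==i]; r=cv2.minAreaRect((Q[:,:2]*1000).astype(np.float32))
    print(n,s[i],"c",np.round(r[0],1),"size",np.round(r[1],1),"ang",round(r[2],1),"z",np.nanmedian(Q[:,2]).round(4)); return r
def near(P,x,y,r): return np.hypot(P[...,0]-x,P[...,1]-y)<r
E
python3 - <<'E'
from h import *
im,P,st=snap("wrist"); print(st["tool_pos"],yaw(st)); Z=P[...,2]
rect(P,near(P,.503,.023,.09)&(Z>.07)&(Z<.095),"tall")
rect(P,near(P,.503,.023,.16)&(Z>.045)&(Z<.062),"rim")
save(im,"wrist1.png")
E
```

```text
[0.50318066 0.02477644 0.17058225] -8.510724366539538
tall [ 253  134   56  150 7844] c [502.7  22.6] size [100.   34.1] ang 81.8 z 0.0836
rim [  156    68   255   252 16823] c [503.1  19.3] size [188.  168.4] ang 81.1 z 0.0533
```

View pics/wrist1.png

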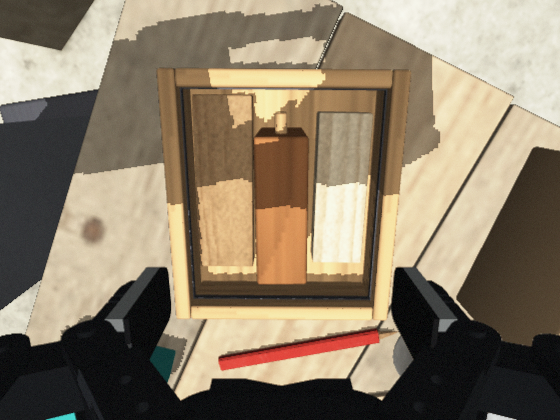

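>>> carry_out(
  offset=[
    [3.6, -0.2, 0],
    [3.6, 0, 0],
    [3.0, 0, 0],
    [1.8, 0, 0],
    [0.9, 0, 0],
  ],
  delta_rot=[
    [0, 0, 0],
    [0, 0, 0],
    [0, 0, 0],
    [0, 0, 0],
    [0, 0, 0],
  ],
)

```text
time: 2.23
tool_pos: [0.4997, 0.0193, 0.039]
tcp_rot: [0.121, 1.573, -0.123]
wrist_force: [-0.4, -0.2, 0.2]
width: 1.005
```

>>> carry_out(
  offset=[
    [0, 0, 0],
    [0, 0, 0],
    [0, 0, 0],
    [0, 0, 0],
    [0, 0, 0],
  ],
  delta_rot=[
    [0, 0, 0],
    [0, 0, 0],
    [0, 0, 0],
    [0, 0, 0],
    [0, 0, 0],
  ],
  fingers=-1,
  newtons=40,
)

```text
time: 2.65
tool_pos: [0.5045, 0.0207, 0.044]
tcp_rot: [0.12, 1.564, -0.12]
wrist_force: [-0.6, -0.8, 3.8]
width: 0.392
```

>>> carry_out(
  offset=[
    [0, 0, 0],
    [0, 0, 0],
    [0, 0, 0],
    [0, 0, 0],
    [0, 0, 0],
  ],
  delta_rot=[
    [0, 0, 0],
    [0, 0, 0],
    [0, 0, 0],
    [0, 0, 0],
    [0, 0, 0],
  ],
)

```text
time: 3.07
tool_pos: [0.5044, 0.0207, 0.044]
tcp_rot: [0.119, 1.565, -0.12]
wrist_force: [-1.8, -1.6, 6.3]
width: 0.395
```

```bash
python3 - <<'E'
from h import *
np.set_printoptions(legacy='1.25')
print(yaw(read_state()))
plan([(.5044,.0207,.07,-8.7,1.0),(.5044,.0207,.19,-8.7,3.2),(.49,-.2,.21,-18,3.0),(.60,-.33,.20,-25,3.0)])
E
```

```text
-8.72538580912648
[[-0.9, -0.0, -0.0], [-0.8, -0.0, -0.0], [-0.9, -0.0, -0.0], [-3.0, -0.0, -0.0], [-3.0, -0.0, -0.0]] [[-0.0, 0, 0], [-0.0, 0, 0], [-0.0, 0, 0], [-0.0, 0, 0], [-0.0, 0, 0]]
[[-3.0, -0.0, -0.0], [-3.0, -0.0, -0.0], [-0.3, -2.8, 0.2], [-0.2, -2.7, 0.3], [-0.3, -2.7, 0.4]] [[-0.0, 0, 0], [-0.0, 0, 0], [1.2, 0, 0], [1.1, 0, 0], [1.2, 0, 0]]
[[-0.2, -2.8, 0.4], [-0.3, -2.7, 0.5], [-0.2, -2.7, 0.5], [-0.3, -2.7, 0.5], [-0.2, -2.72, 0.67]] [[1.1, 0, 0], [1.2, 0, 0], [1.2, 0, 0], [1.1, 0, 0], [1.2, 0, 0]]
[[0.2, -1.5, 2.4], [0.1, -1.4, 2.5], [0.2, -1.4, 2.4], [0.2, -1.4, 2.5], [0.1, -1.3, 2.6]] [[1.2, 0, 0], [1.1, 0, 0], [1.2, 0, 0], [1.1, 0, 0], [1.2, 0, 0]]
[[0.2, -1.21, 2.51], [0, 0, 0], [0, 0, 0], [0, 0, 0], [0, 0, 0]] [[1.2, 0, 0], [0, 0, 0], [0, 0, 0], [0, 0, 0], [0, 0, 0]]
```

>>> carry_out(
  offset=[
    [-0.9, 0, 0],
    [-0.8, 0, 0],
    [-0.9, 0, 0],
    [-2.0, 0, 0],
    [-3.0, 0, 0],
  ],
  delta_rot=[
    [0, 0, 0],
    [0, 0, 0],
    [0, 0, 0],
    [0, 0, 0],
    [0, 0, 0],
  ],
)

```text
time: 3.48
tool_pos: [0.5003, 0.0211, 0.1169]
tcp_rot: [0.12, 1.573, -0.12]
wrist_force: [0.1, 0.3, -2.6]
width: 0.395
```

>>> carry_out(
  offset=[
    [-3.0, 0, 0],
    [-3.0, 0, 0],
    [-1.0, 0, 0],
    [0, 0, 0],
    [0, 0, 0],
  ],
  delta_rot=[
    [0, 0, 0],
    [0, 0, 0],
    [0, 0, 0],
    [0, 0, 0],
    [0, 0, 0],
  ],
)

```text
time: 3.9
tool_pos: [0.503, 0.021, 0.1882]
tcp_rot: [0.12, 1.567, -0.12]
wrist_force: [-0.1, 0.6, -2.6]
width: 0.397
```

>>> carry_out(
  offset=[
    [-0.3, -2.8, 0.2],
    [-0.2, -2.7, 0.3],
    [-0.3, -2.7, 0.4],
    [-0.2, -2.8, 0.4],
    [-0.3, -2.7, 0.5],
  ],
  delta_rot=[
    [1.2, 0, 0],
    [1.1, 0, 0],
    [1.2, 0, 0],
    [1.1, 0, 0],
    [1.2, 0, 0],
  ],
)

```text
time: 4.32
tool_pos: [0.492, -0.1176, 0.1978]
tcp_rot: [0.2, 1.567, -0.199]
wrist_force: [-0.0, 0.2, -2.2]
width: 0.39
```

>>> carry_out(
  offset=[
    [-0.2, -2.7, 0.5],
    [-0.3, -2.7, 0.5],
    [-0.2, -2.7, 0.7],
    [0.2, -1.5, 2.4],
    [0.1, -1.4, 2.5],
  ],
  delta_rot=[
    [1.2, 0, 0],
    [1.1, 0, 0],
    [1.2, 0, 0],
    [1.2, 0, 0],
    [1.1, 0, 0],
  ],
)

```text
time: 4.73
tool_pos: [0.5238, -0.2435, 0.2017]
tcp_rot: [0.282, 1.558, -0.28]
wrist_force: [1.3, 0.1, -1.9]
width: 0.396
```

>>> carry_out(
  offset=[
    [0.2, -1.4, 2.4],
    [0.2, -1.4, 2.5],
    [0.1, -1.3, 2.6],
    [0.2, -1.2, 2.5],
    [0, 0, 0],
  ],
  delta_rot=[
    [1.2, 0, 0],
    [1.1, 0, 0],
    [1.2, 0, 0],
    [1.2, 0, 0],
    [0, 0, 0],
  ],
)

```text
time: 5.15
tool_pos: [0.5996, -0.3324, 0.1931]
tcp_rot: [0.345, 1.547, -0.345]
wrist_force: [0.3, 0.6, -2.4]
width: 0.394
```

```bash
python3 - <<'E'
from h import *
im,P,st=snap("wrist"); print(st["tool_pos"],yaw(st),st["width"],st["wrist_force"]); save(im,"wrist2.png")
im,P,st=snap("top"); rect(P,near(P,.503,.023,.16)&(P[...,2]>.045)&(P[...,2]<.062),"rim"); save(np.vstack([im[60:330,120:480]]),"top2.png")
E
```

```text
[ 0.59958599 -0.33238266  0.19305637] -25.172422418600778 0.3937849024572393 [ 0.25852151  0.55274241 -2.39109733]
rim [ 158  149   97   87 1701] c [504.   20.2] size [188.2 168.8] ang 81.1 z 0.0527
```

View pics/wrist2.png

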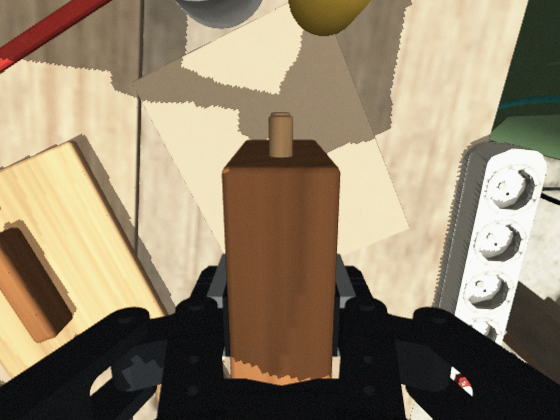

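>>> carry_out(
  offset=[
    [3.0, 0, 0],
    [3.5, 0, 0],
    [3.2, 0, 0],
    [2.2, 0, 0],
    [1.4, 0, 0],
  ],
  delta_rot=[
    [0, 0, 0],
    [0, 0, 0],
    [0, 0, 0],
    [0, 0, 0],
    [0, 0, 0],
  ],
)

```text
time: 5.67
tool_pos: [0.5947, -0.3264, 0.0599]
tcp_rot: [0.345, 1.552, -0.34]
wrist_force: [-0.7, -0.2, -1.7]
width: 0.396
```

>>> carry_out(
  offset=[
    [0.5, 0, 0],
    [0.4, 0, 0],
    [0.3, 0, 0],
    [0, 0, 0],
    [0, 0, 0],
  ],
  delta_rot=[
    [0, 0, 0],
    [0, 0, 0],
    [0, 0, 0],
    [0, 0, 0],
    [0, 0, 0],
  ],
)

```text
time: 6.08
tool_pos: [0.5999, -0.3302, 0.0551]
tcp_rot: [0.342, 1.541, -0.343]
wrist_force: [0.1, -0.2, -1.7]
width: 0.389
```

>>> carry_out(
  offset=[
    [0.3, 0, 0],
    [0.3, 0, 0],
    [0.2, 0, 0],
    [0.1, 0, 0],
    [0, 0, 0],
  ],
  delta_rot=[
    [0, 0, 0],
    [0, 0, 0],
    [0, 0, 0],
    [0, 0, 0],
    [0, 0, 0],
  ],
)

```text
time: 6.5
tool_pos: [0.5985, -0.3294, 0.0438]
tcp_rot: [0.343, 1.544, -0.343]
wrist_force: [-0.4, 1.2, -2.2]
width: 0.397
```

>>> carry_out(
  offset=[
    [0.1, 0, 0],
    [0.1, 0, 0],
    [0, 0, 0],
    [0, 0, 0],
    [0, 0, 0],
  ],
  delta_rot=[
    [0, 0, 0],
    [0, 0, 0],
    [0, 0, 0],
    [0, 0, 0],
    [0, 0, 0],
  ],
)

```text
time: 6.92
tool_pos: [0.5988, -0.3295, 0.0423]
tcp_rot: [0.343, 1.544, -0.343]
wrist_force: [-0.6, -0.4, -1.4]
width: 0.39
```

>>> carry_out(
  offset=[
    [0.1, 0, 0],
    [0.1, 0, 0],
    [0, 0, 0],
    [0, 0, 0],
    [0, 0, 0],
  ],
  delta_rot=[
    [0, 0, 0],
    [0, 0, 0],
    [0, 0, 0],
    [0, 0, 0],
    [0, 0, 0],
  ],
)

```text
time: 7.33
tool_pos: [0.5989, -0.3297, 0.0421]
tcp_rot: [0.343, 1.543, -0.343]
wrist_force: [-3.3, 2.2, 6.4]
width: 0.388
```

>>> carry_out(
  offset=[
    [0, 0, 0],
    [0, 0, 0],
    [0, 0, 0],
    [0, 0, 0],
    [0, 0, 0],
  ],
  delta_rot=[
    [0, 0, 0],
    [0, 0, 0],
    [0, 0, 0],
    [0, 0, 0],
    [0, 0, 0],
  ],
  fingers=1,
)

```text
time: 7.75
tool_pos: [0.5988, -0.3295, 0.0401]
tcp_rot: [0.343, 1.544, -0.343]
wrist_force: [0.2, -0.7, -0.2]
width: 0.995
```

>>> carry_out(
  offset=[
    [0, 0, 0],
    [0, 0, 0],
    [0, 0, 0],
    [0, 0, 0],
    [0, 0, 0],
  ],
  delta_rot=[
    [0, 0, 0],
    [0, 0, 0],
    [0, 0, 0],
    [0, 0, 0],
    [0, 0, 0],
  ],
)

```text
time: 8.17
tool_pos: [0.5988, -0.3296, 0.0402]
tcp_rot: [0.343, 1.544, -0.343]
wrist_force: [0.4, -0.2, -0.0]
width: 1.002
```

>>> carry_out(
  offset=[
    [-1.5, 0, 0],
    [-3, 0, 0],
    [-3.5, 0, 0],
    [-3.5, 0, 0],
    [-2.5, 0, 0],
  ],
  delta_rot=[
    [0, 0, 0],
    [0, 0, 0],
    [0, 0, 0],
    [0, 0, 0],
    [0, 0, 0],
  ],
)

```text
time: 8.58
tool_pos: [0.6, -0.3303, 0.1854]
tcp_rot: [0.341, 1.539, -0.344]
wrist_force: [0.6, -0.2, 1.4]
width: 0.997
```

```bash
python3 - <<'E'
from h import *
np.set_printoptions(legacy='1.25')
im,P,st=snap("wrist"); Z=P[...,2]; print(st["tool_pos"],yaw(st),st["width"],st["wrist_force"]); save(im,"wrist3.png")
rect(P,near(P,.60,-.33,.1)&(Z>.065)&(Z<.1),"block")
plan([(.50,-.32,.22,-12),(.3618,-.3149,.17,-4.0)])
E
```

```text
[ 0.59999761 -0.33029914  0.18543488] -25.039457679528898 0.9972431037206833 [ 0.60969488 -0.15487464  1.36470097]
block [ 252  126   52  142 6998] c [ 599.3 -328.3] size [100.1  34.1] ang 65.0 z 0.0816
[[-0.9, -1.1, -3.3], [-1.0, -0.8, -3.3], [-0.94, -0.62, -3.41], [1.2, -0.6, -3.4], [1.3, -0.5, -3.4]] [[-4.3, 0, 0], [-4.4, 0, 0], [-4.3, 0, 0], [-2.0, 0, 0], [-2.0, 0, 0]]
[[1.2, -0.3, -3.5], [1.3, -0.27, -3.41], [0, 0, 0], [0, 0, 0], [0, 0, 0]] [[-2.0, 0, 0], [-2.0, 0, 0], [0, 0, 0], [0, 0, 0], [0, 0, 0]]
```

View pics/wrist3.png

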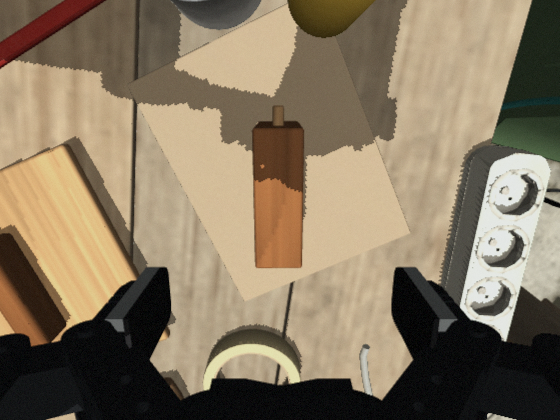

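The block stands upright and free on the sheet, with its centre at (0.599, -0.328), top at 82 mm. Next is the lid.

>>> carry_out(
  offset=[
    [-0.9, -1.1, -3.3],
    [-1.0, -0.8, -3.3],
    [-0.9, -0.6, -3.4],
    [1.2, -0.6, -3.4],
    [1.3, -0.5, -3.4],
  ],
  delta_rot=[
    [-4.3, 0, 0],
    [-4.4, 0, 0],
    [-4.3, 0, 0],
    [-2.0, 0, 0],
    [-2.0, 0, 0],
  ],
)

```text
time: 9.05
tool_pos: [0.4274, -0.3161, 0.1862]
tcp_rot: [0.105, 1.563, -0.111]
wrist_force: [-0.3, -0.5, -0.7]
width: 1.001
```

>>> carry_out(
  offset=[
    [1.2, -0.3, -3.5],
    [1.3, -0.3, -3.4],
    [0, 0, 0],
    [0, 0, 0],
    [0, 0, 0],
  ],
  delta_rot=[
    [-2.0, 0, 0],
    [-2.0, 0, 0],
    [0, 0, 0],
    [0, 0, 0],
    [0, 0, 0],
  ],
)

```text
time: 9.47
tool_pos: [0.359, -0.3135, 0.1596]
tcp_rot: [0.055, 1.568, -0.057]
wrist_force: [0.6, -0.6, 0.1]
width: 0.999
```

```bash
python3 - <<'E'
from h import *
im,P,st=snap("wrist"); Z=P[...,2]; print(st["tool_pos"],yaw(st),st["q"])
rect(P,near(P,.362,-.315,.08)&(Z>.045)&(Z<.07),"grip")
rect(P,near(P,.362,-.315,.15)&(Z>.015)&(Z<.03),"plate")
E
```

```text
[ 0.35895827 -0.31349985  0.15958679] -4.097895133800953 [-7.70427033e-01 -5.90963629e-02  2.09582752e+00  3.92815520e-04
  1.10212318e+00 -6.99080493e-01]
grip [ 268  133   33  140 4385] c [ 361.3 -315.6] size [98.3 22. ] ang 86.1 z 0.0581
plate [  159    60   250   248 52159] c [ 361.1 -316.5] size [195.8 176.6] ang 86.0 z 0.0246
```

>>> carry_out(
  offset=[
    [3.2, -0.2, 0.2],
    [3.4, 0, 0],
    [2.6, 0, 0],
    [1.5, 0, 0],
    [0.8, 0, 0],
  ],
  delta_rot=[
    [0, 0, 0],
    [0, 0, 0],
    [0, 0, 0],
    [0, 0, 0],
    [0, 0, 0],
  ],
)

```text
time: 9.93
tool_pos: [0.3606, -0.3144, 0.0416]
tcp_rot: [0.056, 1.572, -0.053]
wrist_force: [0.2, 0.1, 0.3]
width: 0.998
```

>>> carry_out(
  offset=[
    [0.6, 0, 0],
    [0.4, 0, 0],
    [0.2, 0, 0],
    [0, 0, 0],
    [0, 0, 0],
  ],
  delta_rot=[
    [0, 0, 0],
    [0, 0, 0],
    [0, 0, 0],
    [0, 0, 0],
    [0, 0, 0],
  ],
)

```text
time: 10.35
tool_pos: [0.3608, -0.3156, 0.0323]
tcp_rot: [0.054, 1.569, -0.056]
wrist_force: [0.0, -0.0, 0.3]
width: 0.996
```

Clear of the plate; I'll go 4 mm lower, close, then check.

>>> carry_out(
  offset=[
    [0.2, 0, 0],
    [0.2, 0, 0],
    [0, 0, 0],
    [0, 0, 0],
    [0, 0, 0],
  ],
  delta_rot=[
    [0, 0, 0],
    [0, 0, 0],
    [0, 0, 0],
    [0, 0, 0],
    [0, 0, 0],
  ],
)

```text
time: 10.77
tool_pos: [0.36, -0.315, 0.0273]
tcp_rot: [0.055, 1.57, -0.055]
wrist_force: [0.6, -0.2, -0.5]
width: 0.998
```

>>> carry_out(
  offset=[
    [0, 0, 0],
    [0, 0, 0],
    [0, 0, 0],
    [0, 0, 0],
    [0, 0, 0],
  ],
  delta_rot=[
    [0, 0, 0],
    [0, 0, 0],
    [0, 0, 0],
    [0, 0, 0],
    [0, 0, 0],
  ],
  fingers=-1,
  newtons=70,
)

```text
time: 11.18
tool_pos: [0.36, -0.3149, 0.0273]
tcp_rot: [0.055, 1.57, -0.055]
wrist_force: [-0.1, 0.6, 0.2]
width: 0.295
```

>>> carry_out(
  offset=[
    [0, 0, 0],
    [0, 0, 0],
    [0, 0, 0],
    [0, 0, 0],
    [0, 0, 0],
  ],
  delta_rot=[
    [0, 0, 0],
    [0, 0, 0],
    [0, 0, 0],
    [0, 0, 0],
    [0, 0, 0],
  ],
)

```text
time: 11.6
tool_pos: [0.3604, -0.3153, 0.0276]
tcp_rot: [0.055, 1.569, -0.056]
wrist_force: [2.4, 0.3, 1.1]
width: 0.249
```

```bash
python3 - <<'E'
from h import *
np.set_printoptions(legacy='1.25')
st=read_state();p=st["tool_pos"];a=yaw(st);print(p,a,st["width"],st["wrist_force"])
im,P,_=snap("top"); rect(P,near(P,.503,.023,.16)&(P[...,2]>.045)&(P[...,2]<.062),"rim")
plan([(p[0],p[1],.05,a,1.0),(p[0],p[1],.14,a,3.0),(.46,-.15,.19,-7,3.0),(.5035,.0198,.15,-8.9,3.0)])
E
```

```text
[ 0.36041539 -0.3152967   0.02758604] -4.042858281670946 0.24897865891211712 [2.41807543 0.3040233  1.11261501]
rim [ 158  149   97   87 1706] c [503.8  20.4] size [188.5 168.4] ang 81.1 z 0.0526
[[-0.7, -0.0, -0.0], [-0.8, -0.0, -0.0], [-0.74, -0.0, -0.0], [-2.3, -0.0, -0.0], [-2.2, -0.0, -0.0]] [[0.0, 0, 0], [0.0, 0, 0], [0.0, 0, 0], [0.0, 0, 0], [0.0, 0, 0]]
[[-2.3, -0.0, -0.0], [-2.2, -0.0, -0.0], [-0.7, 2.5, 1.3], [-0.7, 2.4, 1.2], [-0.7, 2.5, 1.2]] [[0.0, 0, 0], [0.0, 0, 0], [0.4, 0, 0], [0.4, 0, 0], [0.5, 0, 0]]
[[-0.8, 2.5, 1.2], [-0.7, 2.5, 1.2], [-0.7, 2.5, 1.1], [-0.7, 2.47, 1.19], [0.7, 2.9, 0.4]] [[0.4, 0, 0], [0.4, 0, 0], [0.4, 0, 0], [0.5, 0, 0], [0.3, 0, 0]]
[[0.6, 2.9, 0.3], [0.7, 2.9, 0.4], [0.7, 2.9, 0.3], [0.6, 2.9, 0.3], [0.7, 2.92, 0.3]] [[0.3, 0, 0], [0.3, 0, 0], [0.3, 0, 0], [0.4, 0, 0], [0.3, 0, 0]]
```

>>> carry_out(
  offset=[
    [-0.7, 0, 0],
    [-0.8, 0, 0],
    [-0.8, 0, 0],
    [-2.0, 0, 0],
    [-2.5, 0, 0],
  ],
  delta_rot=[
    [0, 0, 0],
    [0, 0, 0],
    [0, 0, 0],
    [0, 0, 0],
    [0, 0, 0],
  ],
)

```text
time: 12.07
tool_pos: [0.3582, -0.3133, 0.0944]
tcp_rot: [0.058, 1.574, -0.053]
wrist_force: [0.7, -0.6, -2.2]
width: 0.25
```

>>> carry_out(
  offset=[
    [-2.3, 0, 0],
    [-2.2, 0, 0],
    [-0.7, 2.5, 1.3],
    [-0.7, 2.4, 1.2],
    [-0.7, 2.5, 1.2],
  ],
  delta_rot=[
    [0, 0, 0],
    [0, 0, 0],
    [0.4, 0, 0],
    [0.4, 0, 0],
    [0.5, 0, 0],
  ],
)

```text
time: 12.48
tool_pos: [0.4028, -0.2436, 0.1627]
tcp_rot: [0.074, 1.569, -0.075]
wrist_force: [-0.2, -0.4, -2.8]
width: 0.247
```

>>> carry_out(
  offset=[
    [-0.8, 2.5, 1.2],
    [-0.7, 2.5, 1.2],
    [-0.7, 2.5, 1.1],
    [-0.7, 2.5, 1.2],
    [0.7, 2.9, 0.4],
  ],
  delta_rot=[
    [0.4, 0, 0],
    [0.4, 0, 0],
    [0.4, 0, 0],
    [0.5, 0, 0],
    [0.3, 0, 0],
  ],
)

```text
time: 12.9
tool_pos: [0.4705, -0.121, 0.1871]
tcp_rot: [0.099, 1.561, -0.103]
wrist_force: [0.9, 0.3, -1.2]
width: 0.249
```

>>> carry_out(
  offset=[
    [0.6, 2.9, 0.3],
    [0.7, 2.9, 0.4],
    [0.7, 2.9, 0.3],
    [0.6, 2.9, 0.3],
    [0.7, 2.9, 0.3],
  ],
  delta_rot=[
    [0.3, 0, 0],
    [0.3, 0, 0],
    [0.3, 0, 0],
    [0.4, 0, 0],
    [0.3, 0, 0],
  ],
)

```text
time: 13.32
tool_pos: [0.5029, 0.0217, 0.1505]
tcp_rot: [0.123, 1.567, -0.123]
wrist_force: [1.1, -0.2, -2.7]
width: 0.244
```

>>> carry_out(
  offset=[
    [0, 0, 0],
    [0, 0, 0],
    [0, 0, 0],
    [0, 0, 0],
    [0, 0, 0],
  ],
  delta_rot=[
    [0, 0, 0],
    [0, 0, 0],
    [0, 0, 0],
    [0, 0, 0],
    [0, 0, 0],
  ],
)

```text
time: 13.73
tool_pos: [0.5032, 0.0192, 0.1507]
tcp_rot: [0.123, 1.567, -0.124]
wrist_force: [-0.0, 1.3, -3.0]
width: 0.25
```

```bash
cat >> h.py <<'E'
def lidpose(P,lo,hi,st):
    p=st["tool_pos"]; m=near(P,p[0],p[1],.16)&(P[...,2]>lo)&(P[...,2]<hi); r=rect(P,m,"plate")
    Q=P[m]; n=np.linalg.svd(Q-Q.mean(0),full_matrices=False)[2][2]; n*=np.sign(n[2]); print("normal",n.round(4),"z",Q[:,2].mean().round(4)); return n
E
python3 - <<'E'
from h import *
for n in("wrist","top"):
    im,P,st=snap(n); print(st["tool_pos"],yaw(st),st["width"],st["wrist_force"]); z=st["tool_pos"][2]-.0275
    lidpose(P,z+.012,z+.032,st); save(im,n+"4.png")
E
```

```text
[0.50315531 0.01918607 0.15074506] -9.019513389394527 0.24957804194991282 [-0.04701203  1.27525409 -2.96922709]
plate [    39     22    484    316 113980] c [507.8  49.7] size [131.3 175.8] ang 81.0 z 0.1477
normal [0.001  0.0018 1.    ] z 0.1477
[0.50319891 0.01922041 0.15071796] -9.028572616621968 0.24267307084089978 [-0.18133114 -1.02989059 -3.37904236]
plate [ 172  142   83   94 4307] c [498.8 -10.3] size [137.2 176.3] ang 80.9 z 0.147
normal [-1.1e-03 -8.0e-04  1.0e+00] z 0.1469
```

View pics/wrist4.png

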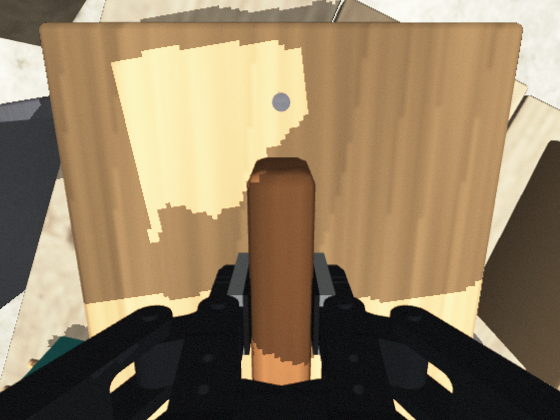

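Lid is level (normal within 0.1 degrees or so), its yaw matches the box (81.0 vs 81.1), and it is about 1.5 mm off in y. I'll lower it.

>>> carry_out(
  offset=[
    [1.5, 0.1, 0],
    [2.2, 0, 0],
    [1.5, 0, 0],
    [0.9, 0, 0],
    [0.5, 0, 0],
  ],
  delta_rot=[
    [0, 0, 0],
    [0, 0, 0],
    [0, 0, 0],
    [0, 0, 0],
    [0, 0, 0],
  ],
)

```text
time: 14.25
tool_pos: [0.5023, 0.0207, 0.0829]
tcp_rot: [0.123, 1.57, -0.123]
wrist_force: [0.1, 0.0, -2.0]
width: 0.249
```

>>> carry_out(
  offset=[
    [0.3, 0, 0],
    [0.3, 0, 0],
    [0.2, 0, 0],
    [0, 0, 0],
    [0, 0, 0],
  ],
  delta_rot=[
    [0, 0, 0],
    [0, 0, 0],
    [0, 0, 0],
    [0, 0, 0],
    [0, 0, 0],
  ],
)

```text
time: 14.67
tool_pos: [0.5038, 0.0212, 0.0768]
tcp_rot: [0.122, 1.566, -0.122]
wrist_force: [0.9, 0.8, -2.1]
width: 0.244
```

>>> carry_out(
  offset=[
    [0.2, 0, 0],
    [0.2, 0, 0],
    [0.1, 0, 0],
    [0.1, 0, 0],
    [0, 0, 0],
  ],
  delta_rot=[
    [0, 0, 0],
    [0, 0, 0],
    [0, 0, 0],
    [0, 0, 0],
    [0, 0, 0],
  ],
)

```text
time: 15.08
tool_pos: [0.5031, 0.0213, 0.07]
tcp_rot: [0.122, 1.568, -0.122]
wrist_force: [-0.0, -0.3, -2.8]
width: 0.243
```

>>> carry_out(
  offset=[
    [0.1, 0, 0],
    [0.1, 0, 0],
    [0, 0, 0],
    [0, 0, 0],
    [0, 0, 0],
  ],
  delta_rot=[
    [0, 0, 0],
    [0, 0, 0],
    [0, 0, 0],
    [0, 0, 0],
    [0, 0, 0],
  ],
)

```text
time: 15.5
tool_pos: [0.5035, 0.0213, 0.0686]
tcp_rot: [0.122, 1.567, -0.122]
wrist_force: [-0.5, -0.0, 0.6]
width: 0.241
```

>>> carry_out(
  offset=[
    [0.1, 0, 0],
    [0, 0, 0],
    [0, 0, 0],
    [0, 0, 0],
    [0, 0, 0],
  ],
  delta_rot=[
    [0, 0, 0],
    [0, 0, 0],
    [0, 0, 0],
    [0, 0, 0],
    [0, 0, 0],
  ],
)

```text
time: 15.92
tool_pos: [0.5035, 0.0213, 0.0686]
tcp_rot: [0.122, 1.567, -0.122]
wrist_force: [-4.5, 1.1, 9.5]
width: 0.246
```

>>> carry_out(
  offset=[
    [0, 0, 0],
    [0, 0, 0],
    [0, 0, 0],
    [0, 0, 0],
    [0, 0, 0],
  ],
  delta_rot=[
    [0, 0, 0],
    [0, 0, 0],
    [0, 0, 0],
    [0, 0, 0],
    [0, 0, 0],
  ],
  fingers=1,
)

```text
time: 16.33
tool_pos: [0.5034, 0.0212, 0.0672]
tcp_rot: [0.123, 1.567, -0.123]
wrist_force: [0.3, -0.1, -0.5]
width: 0.931
```

>>> carry_out(
  offset=[
    [0, 0, 0],
    [0, 0, 0],
    [0, 0, 0],
    [-1, 0, 0],
    [-2.5, 0, 0],
  ],
  delta_rot=[
    [0, 0, 0],
    [0, 0, 0],
    [0, 0, 0],
    [0, 0, 0],
    [0, 0, 0],
  ],
)

```text
time: 16.75
tool_pos: [0.5, 0.0213, 0.0996]
tcp_rot: [0.122, 1.575, -0.123]
wrist_force: [0.3, -0.9, 0.3]
width: 1.001
```

>>> carry_out(
  offset=[
    [-3, 0, 0],
    [-3, 0, 0],
    [-3, 0, 0],
    [-2, 0, 0],
    [0, 0, 0],
  ],
  delta_rot=[
    [0, 0, 0],
    [0, 0, 0],
    [0, 0, 0],
    [0, 0, 0],
    [0, 0, 0],
  ],
)

```text
time: 17.17
tool_pos: [0.507, 0.0212, 0.2191]
tcp_rot: [0.123, 1.556, -0.122]
wrist_force: [0.6, -0.1, 1.4]
width: 0.999
```

```bash
python3 - <<'E'
from h import *
im,P,st=snap("wrist"); print(st["tool_pos"],st["width"],st["wrist_force"]); lidpose(P,.057,.073,st)
im,P,st=snap("scene"); save(cv2.resize(im[120:290,150:430],None,fx=2.8,fy=2.8),"scene5.png")
im,P,st=snap("top"); Z=P[...,2]; lidpose(P,.057,.073,st); rect(P,near(P,.6,-.33,.1)&(Z>.065)&(Z<.1),"block")
E
```

```text
[0.50701516 0.02123547 0.21912635] 0.9988629783871659 [ 0.58554615 -0.08046505  1.44017058]
plate [  157    62   234   235 46505] c [503.   19.9] size [195.3 176.7] ang 81.1 z 0.0656
normal [0.0011 0.0012 1.    ] z 0.0656
plate [ 155  151  101   87 4770] c [503.9  20.1] size [194.6 176.7] ang 81.0 z 0.0649
normal [-1.5e-03 -6.0e-04  1.0e+00] z 0.0649
block [340 132  49  33 785] c [ 599.3 -326.9] size [99.5 35.3] ang 64.7 z 0.0807
```

View pics/scene5.png

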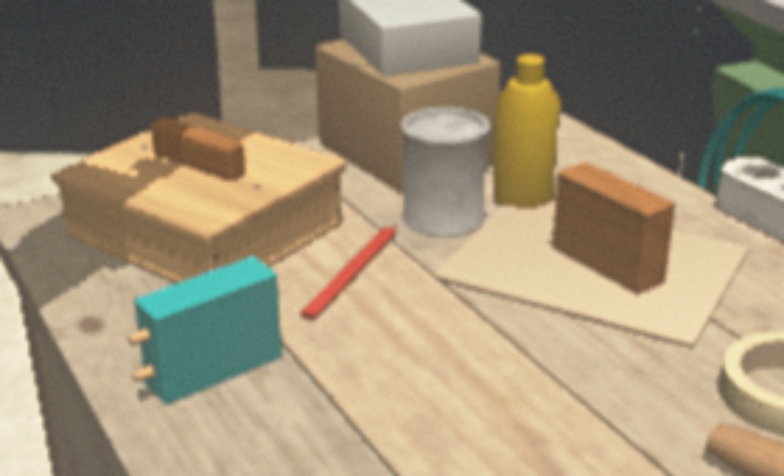

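The lid is on the box: its top is at z 65 mm as it should be when seated, within 1 mm of the box's centre, level and square. The block stands on the sheet. The gripper is clear, so I'll hand in.

```bash
python3 -c "
from workcell import *
print(finish_job())"
```

```text
the job is handed in; nothing more can be done
None
```

I took the upright brown block out of the box's middle row and stood it on the fibreboard sheet. I then set the lid with the wooden grip on the box and handed the job in at about 17 s of the 56 s allowed.

- **Block:** it stands free on the sheet at about (0.599, -0.328), roughly 13 mm from the sheet's centre in y. Its top was at 81–82 mm in both views, against an expected 81 mm.
- **Lid:** the top of the plate is at 65–66 mm, where 65 mm means fully seated. It is within about 1 mm of the box's centre as measured before the lid went on. It is square to within 0.1° and level to about 0.1°, and the wrist and top cameras agree.
- **Box and gripper:** the box did not move measurably when the block came out. The open gripper was about 22 cm above the bench and touching nothing at the end.

I moved neither the turquoise look-alike nor the two flat pieces. The flat pieces are under the lid and I did not look at them again after taking the block out; nothing I saw or felt suggests they shifted. No check failed.

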